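Spread the chestnuts, refit the gas knob and hold it pressed to light

TASK

Get the chestnuts roasting. First spread the heap in the pan into one even layer, every chestnut lying on the pan's floor with a finger's width of clear space between any two; then take the control knob, which was off for cleaning, turn it so that the flat in its socket matches the flat on the D-shaped tap spindle, push it fully onto the spindle and press the spindle all the way down, as for lighting the gas. Finish while still holding the knob pressed down (do not let go), and leave the timer, spice tin and cutlery where they are.

Things in the scene. Friction and masses are not known exactly. Their poses are not given: they have to be found in the camera images.
- pan_floor (a point): centre of the flat inner floor of the black iron chestnut pan, which stands firmly on the cooker and does not move; 106 mm above the worktop. Floor radius about 98 mm; the wall rises 28 mm above the floor, flaring to 111 mm inner radius. The handle sticks out to the right (-y). x points to the cooker's back, z up; the tap spindle stands 160 mm in front of this point (-x).
- cooker: stainless gas cooker, fixed, 310 deep (x) x 240 wide x 66 mm high, black panel along its front edge; origin under its centre, x to its back, z up. To its left, over the sink, stands a tall dish rack (x beyond 0.68 m, y above -0.02 m, from 0.33 m height up; its leg at y = 0.04 m): draw the arm back before swinging it to or from the left
- chestnut_1: brown chestnut, one of five alike, round, 30 mm across, 30 mm high, flat underneath, about 20 g; origin at its middle, z through its tip; lying flat it is 15 mm above the pan's floor. At the start three touch side by side, a fourth sits on top of them (middle 39 mm above the floor) and the fifth lies a little apart.
- chestnut_2: brown chestnut, one of five alike, round, 30 mm across, 30 mm high, flat underneath, about 20 g; origin at its middle, z through its tip; lying flat it is 15 mm above the pan's floor. At the start three touch side by side, a fourth sits on top of them (middle 39 mm above the floor) and the fifth lies a little apart.
- chestnut_3: brown chestnut, one of five alike, round, 30 mm across, 30 mm high, flat underneath, about 20 g; origin at its middle, z through its tip; lying flat it is 15 mm above the pan's floor. At the start three touch side by side, a fourth sits on top of them (middle 39 mm above the floor) and the fifth lies a little apart.
- chestnut_4: brown chestnut, one of five alike, round, 30 mm across, 30 mm high, flat underneath, about 20 g; origin at its middle, z through its tip; lying flat it is 15 mm above the pan's floor. At the start three touch side by side, a fourth sits on top of them (middle 39 mm above the floor) and the fifth lies a little apart.
- chestnut_5: brown chestnut, one of five alike, round, 30 mm across, 30 mm high, flat underneath, about 20 g; origin at its middle, z through its tip; lying flat it is 15 mm above the pan's floor. At the start three touch side by side, a fourth sits on top of them (middle 39 mm above the floor) and the fifth lies a little apart.
- knob: dark grey cooker knob, loose, standing on its skirt on the worktop, cast metal, about 130 g. Origin: centre of its underside. Skirt 48 mm across, 38 at 14 mm height, closed on top at 16.5 mm; above it a grip bar 14 mm wide (y), 40 mm long (x), up to 40 mm height: take it across the bar, fingertips above 17 mm. White pointer line on the +x end. The D socket opens in the underside.
- knob_seat (a point): point on the knob's axis at the inner end of its socket, 14 mm above the underside; it meets the spindle's tip when the knob is fully on. The socket is a D hole 14 mm deep, 13.6 mm bore, its flat 2 mm from the axis on the pointer (+x) side.
- knob_pointer (a point): top of the bar at its pointer end: 20 mm along +x from the knob's axis, 40 mm above its underside
- spindle_tip (a point): centre of the top end of the brass tap spindle, upright in the black panel, 22 mm above it, 89 mm above the worktop. D section, 12 mm round, one flat 1.2 mm from the axis facing this frame's +x; z up; tip chamfered 1.4 mm. The knob fits with its +x (pointer) along this +x. The tap stands up to about 1 rad anticlockwise of the cooker's x; it turns against 0.015 N m of friction.
- spindle (a joint): how far the spindle is pressed down, m: 0 up, 0.006 down on its stop. A spring pushes it up with 5 N at the top, 10 N fully down; it rises when let go. With the knob fully on, the knob's underside is 8 mm above the panel, 2 mm when pressed.
- kitchen_timer: bystander: dark round kitchen timer 60 mm across, 25 mm high, on the front strip of the worktop; origin centre of underside
- spice_tin: bystander: off-white round tin 62 mm across, 25 mm high, behind the cooker; origin centre of underside
- small_spoon: bystander: teaspoon 130 mm long, black handle, lying on the front strip; origin at its middle
- table_fork: bystander: fork 193 mm long, black handle, lying on the front strip to the left; origin at its middle

How it is judged:
By the outcome, as a careful person would: the job done as asked, in the order asked, and still so for the second after the job is handed in, while the arm keeps its last pose, push and grip.
It also fails if it takes over 72 s, if anything falls off the work surface, if the arm or the gripper's body presses on something with over 40 N, if the wrist force passes 120 N, or if a joint passes its speed limit or range.

ROBOT

A 7-joint arm with a two-finger parallel gripper is mounted at the origin on a cart in front of the work surface, level with it; the furniture and walls round the work are solid. World frame = base frame: x ahead of the robot, y to its left, z up, the work surface at z = 0. Lengths are in m, angles in rad, forces in N, time in s.
With the tool pointing down it reaches from about 0.4 to 0.9 m from the base axis. Payload 5.6 kg.
Tool frame: the origin (TCP) lies midway between the tips of the shut fingers; the grasp point (between the pads) lies 19 mm behind it; y points along the fingers, z is the direction in which the jaws open and shut, and the axes are right-handed (so a half turn about y gives the same grasp; the last joint's range is limited). The gripper opens to 92 mm and grips with 3 to 60 N. Pads are 20 mm wide; open, the fingers measure 128 mm over their backs; the gripper's body (75 mm by 189 mm) begins 69 mm behind the grasp point.
Start: joints at [-1.275, 0.468, -0.012, 1.603, 0.006, 1.071, -0.056], TCP at [0.216, 0.613, 0.215] pointing down, gripper open.
Joint ranges: [-2.53, 2.53], [-0.31, 2.02], [-1.57, 1.55], [0.28, 2.44], [-1.29, 4.43], [0.15, 1.84], [-2.92, 2.92]. Speed limits (rad/s): [2.57, 2.57, 3.14, 3.14, 3.14, 3.14, 3.14].

INTERFACE

Orientations are given as a 3x3 rotation matrix whose columns are the frame's x, y, z axes.
In Python, from station import env, effector, solver, viewer, workorder, search_frame, tip_of gives the robot as it stands. Calls block until the motion is done:
- env.reach(position, orientation): joint-space move of the TCP to a pose.
- env.movel(position, frame=None, rate=0.15): straight line of the TCP; frame=None keeps the orientation; rate is the mean speed in m/s.
- env.goto_joints(angles): joint-space move.
- effector.release() and effector.grasp(squeeze=None): open the fingers fully, or close them until they stop; squeeze is the grip in N (None keeps the last).
- env.pause(seconds).
- solver.inverse_kinematics(position, orientation): joint angles nearest the present ones, or None.
- env.sense(): the state.
- viewer.read_camera(name): name is "scene" or "top"; returns (picture, depth): 480x640x3 uint8, red, green, blue; 480x640 float32, m along the optical axis (not along the pixel's ray), 0 where there is no reading.
- viewer.camera_info(name): a dict with "intrinsics" (3x3 intrinsics, pixels), "eye" and "rotation" of the camera in the world. Camera axes: x right, y up, looking along -z (the intrinsics and any distortion apply to the point x, -y, -z); pixel columns grow to the right and rows downward; lengths in m; the calibration is good to about 2 mm. A picture is of the moment at which its call begins. camera_info takes no time and is no camera call.
A pose or a line that the arm cannot do raises env.PlanningError and nothing moves.
- workorder.finish_job(): hands the job in, once; it reports no verdict.
Trained networks look in the newest picture that a camera, given by its name, has taken for a name from the list of things; names that differ only in an ending like _2 or _b are one class to them, and where a whole thing is asked for, a point or a joint stands for the part that bears it (a point fixed in the world has none). Each returns a list of dicts, best first, with "score" (0 to 1); they miss things now and then, are a little off and sometimes report something else, mostly with a low value. They report only what shows in the picture. A call takes as long as a camera call.
- search_frame(camera, name): "at" ([x, y, z] in m, in world coordinates, good to about 4 mm: the middle of the surface that is visible of it).
- tip_of(camera, name): "at" ([x, y, z] in m, in world coordinates, good to about 4 mm: a listed point, or the origin of a listed thing).
The state is a dict: "t": time; "joint_positions": joint angles; "joint_velocities": joint speeds; "tau": joint torques, N m; "ee_pos": TCP position; "tcp_rot": TCP orientation; "wrist_force": force on the tool from outside, world axes, zero at the start; "moment": the same for the moment, N m; "gripper_width": finger opening in m.
Only numpy, scipy, OpenCV 4.12 (cv2) and the standard library are available. Lean on these libraries where they do the work, as an engineer would, in place of code of your own. Each camera call takes 0.05 s, during which the arm holds its last target.

## Working session

There is one attempt and no reset: what is moved stays moved. The work goes in short steps, each a Python script; the robot and the scene stay as the last script left them, time stands still between calls to the robot, and variables do not carry over. Pictures are saved under pics/ and viewed, and the job is handed in when it is done.

```bash
ls -la; mkdir -p pics
python3 - <<'E'
from station import env, effector, solver, viewer, workorder, search_frame, tip_of
import cv2, numpy as np
s=env.sense()
print({k:np.round(v,3) for k,v in s.items()})
for c in ("scene","top"):
    im,d=viewer.read_camera(c)
    cv2.imwrite(f"pics/{c}0.png",im[:,:,::-1]); np.save(f"pics/{c}0.npy",d)
    i=viewer.camera_info(c); print(c,{k:np.round(v,3).tolist() if not isinstance(v,str) else v for k,v in i.items()})
    for n in ("pan_floor","cooker","chestnut_1","knob","knob_pointer","knob_seat","spindle_tip"):
        for r in tip_of(c,n)[:6]: print(c,n,np.round(r["at"],3),round(r["score"],2))
print(env.sense()["t"])
E
```

```text
total 12
drwxr-xr-x  3 agent agent 4096 Dec  5 18:58 .
drwxr-xr-x 23 root  root  4096 Dec  5 18:58 ..
drwxr-xr-x  2 agent agent 4096 Dec  5 18:58 pics
{'t': np.float64(0.0), 'joint_positions': array([-1.275,  0.468, -0.012,  1.604,  0.006,  1.071, -0.056]), 'joint_velocities': array([-0.   ,  0.   , -0.001, -0.001,  0.   , -0.001,  0.001]), 'tau': array([ 0.0000e+00, -5.2057e+01, -1.3000e-02, -2.4374e+01, -5.7000e-02,
        1.7000e-02,  0.0000e+00]), 'ee_pos': array([0.216, 0.613, 0.214]), 'tcp_rot': array([[ 0.943, -0.   ,  0.332],
       [-0.332, -0.002,  0.943],
       [ 0.   , -1.   , -0.002]]), 'wrist_force': array([-0.571, -0.51 ,  0.146]), 'moment': array([-0.008, -0.055,  0.024]), 'gripper_width': np.float64(0.092)}
scene {'intrinsics': [[519.566, 0.0, 327.279], [0.0, 519.566, 240.298], [0.0, 0.0, 1.0]], 'eye': [-0.058, 1.262, 0.703], 'rotation': [[-0.884, 0.179, -0.431], [-0.467, -0.357, 0.809], [-0.009, 0.917, 0.399]]}
scene pan_floor [ 0.628 -0.137  0.108] 0.72
scene cooker [ 0.591 -0.135 -0.001] 0.59
scene cooker [ 0.629 -0.11   0.119] 0.42
scene chestnut_1 [ 0.628 -0.1
[... 398 characters left out ...]
, 0.021, 0.026], [0.028, 0.078, 0.997]]}
top pan_floor [ 0.63  -0.14   0.105] 0.72
top cooker [ 0.591 -0.132  0.   ] 0.86
top cooker [ 0.39  -0.35   0.042] 0.74
top cooker [0.385 0.051 0.001] 0.17
top chestnut_1 [ 0.625 -0.124  0.144] 0.62
top chestnut_1 [ 0.632 -0.11   0.123] 0.55
top chestnut_1 [ 0.624 -0.138  0.125] 0.5
top chestnut_1 [ 0.678 -0.14   0.124] 0.5
top chestnut_1 [ 0.6   -0.121  0.123] 0.4
top knob [ 0.373 -0.35   0.006] 0.8
top knob [ 0.605 -0.118  0.12 ] 0.43
top knob_pointer [ 0.388 -0.351  0.044] 0.56
top knob_seat [ 0.37  -0.35   0.012] 0.61
top knob_seat [ 0.678 -0.137  0.122] 0.59
top knob_seat [ 0.621 -0.138  0.119] 0.52
top spindle_tip [ 0.677 -0.141  0.121] 0.69
0.8
```

View pics/scene0.png

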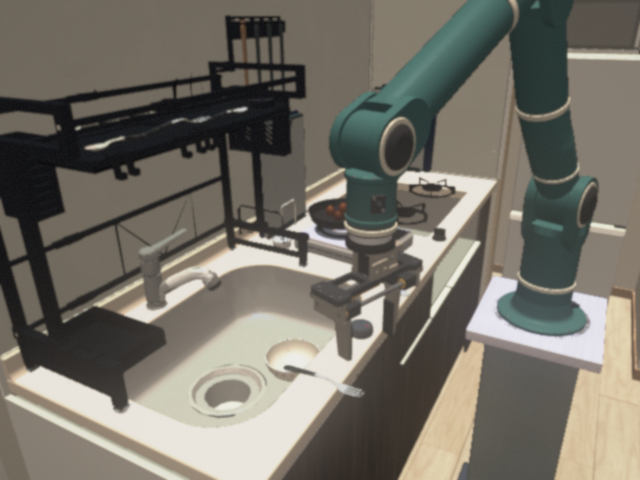

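View pics/top0.png

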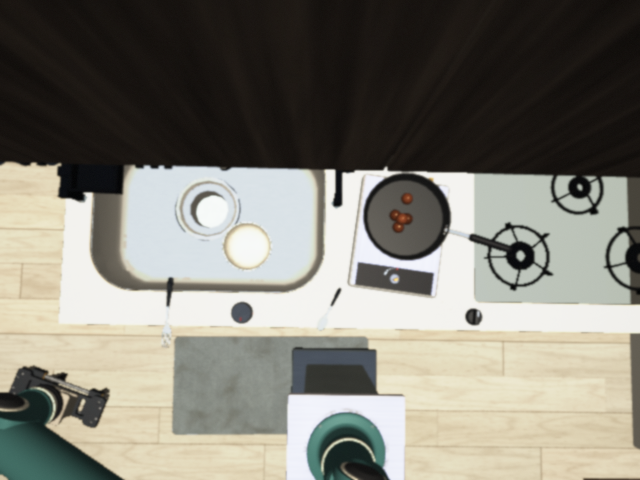

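Run:
```python
import cv2
im=cv2.imread("pics/top0.png")
cv2.imwrite("pics/top0z.png",cv2.resize(im[90:290,290:530],None,fx=3,fy=3,interpolation=cv2.INTER_CUBIC)[:600,:800])
```

```text
(no output)
```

View pics/top0z.png

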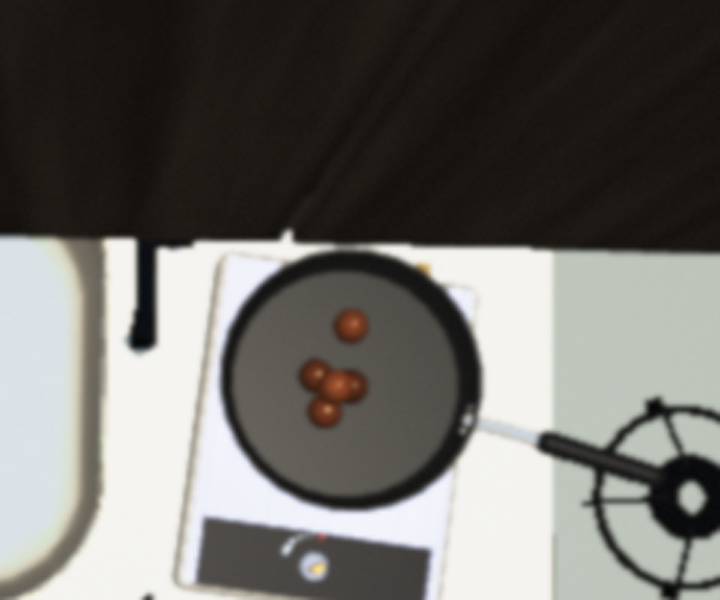

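The scene view shows the pan at about (335,212), the knob at (439,234), and the arm over the sink. The top view shows the pan centre at (407,217), the spindle at (395,279), the knob at (474,317), the timer at (242,312), the spoon at (330,308) and the fork at (168,310). I'll measure these more precisely now.

```bash
cat > H.py <<'E'
from station import env, effector, solver, viewer, workorder, search_frame, tip_of
import numpy as np, cv2
def ray(c,u,v):
    i=viewer.camera_info(c); K=np.array(i["intrinsics"]); R=np.array(i["rotation"])
    d=np.linalg.inv(K)@np.array([u,v,1.0]); d=np.array([d[0],-d[1],-d[2]])
    return np.array(i["eye"]), R@d
def atz(c,u,v,z):
    e,d=ray(c,u,v); return e+d*(z-e[2])/d[2]
def proj(c,p):
    i=viewer.camera_info(c); K=np.array(i["intrinsics"]); R=np.array(i["rotation"])
    q=R.T@(np.array(p)-np.array(i["eye"])); q=np.array([q[0],-q[1],-q[2]]); w=K@q; return w[:2]/w[2]
def deproj(c,u,v,dep):
    e,d=ray(c,u,v); return e+d*dep
E
python3 - <<'E'
from H import *
ims=[];ds=[]
for k in range(8):
    a,d=viewer.read_camera("top"); ims.append(a.astype(float)); ds.append(d)
m=np.mean(ims,0); D=np.median(ds,0); np.save("pics/topm.npy",m); np.save("pics/topD.npy",D)
print("noise",np.std(ims,0).mean(), np.std(ds,0)[150:300,350:450].mean())
print({k:v for k,v in viewer.camera_info("top").items() if k not in("intrinsics","eye","rotation")})
m8=m[:,:,::-1].astype(np.uint8)
cv2.imwrite("pics/sp.png",cv2.resize(m8[255:300,350:440],(800,400),interpolation=cv2.INTER_NEAREST))
cv2.imwrite("pics/kn.png",cv2.resize(m8[300:335,450:500],(800,560),interpolation=cv2.INTER_NEAREST))
for (u,v) in [(407,230),(430,230),(385,225),(395,279),(375,275),(420,279),(474,317),(474,330),(460,325),(520,290),(407,100),(300,150),(337,190),(337,203)]:
    print(u,v,np.round(deproj("top",u,v,D[v,u]),3))
h=cv2.cvtColor(m.astype(np.uint8),cv2.COLOR_RGB2HSV)
r=(m[:,:,0]-m[:,:,2]>35)&(m[:,:,0]>60)
mask=np.zeros_like(r);mask[175:260,365:450]=r[175:260,365:450]
n,l,st,ce=cv2.connectedComponentsWithStats(mask.astype(np.uint8))
for i in range(1,n): print(st[i],ce[i],np.round(atz("top",*ce[i],0.121),4))
im,d=viewer.read_camera("scene")
cv2.imwrite("pics/sc1.png",cv2.resize(im[170:270,290:460,::-1],(799,470),interpolation=cv2.INTER_CUBIC))
for n in("kitchen_timer","spice_tin","small_spoon","table_fork"):
  for c in("top",):
    for r in tip_of(c,n)[:2]: print(c,n,np.round(r["at"],3),round(r["score"],2))
E
```

```text
noise 0.5367917783837627 0.01580857
{}
407 230 [ 0.594 -0.144  0.106]
430 230 [ 0.595 -0.204  0.107]
385 225 [ 0.606 -0.087  0.106]
395 279 [ 0.466 -0.117  0.09 ]
375 275 [ 0.476 -0.067  0.069]
420 279 [ 0.468 -0.187  0.066]
474 317 [ 0.367 -0.343  0.03 ]
474 330 [ 0.329 -0.354 -0.004]
460 325 [ 0.343 -0.313 -0.   ]
520 290 [ 0.438 -0.581 -0.236]
407 100 [0.59  0.037 1.068]
300 150 [0.589 0.113 0.925]
337 190 [0.695 0.039 0.103]
337 203 [0.661 0.039 0.105]
[429 177   5   5  17] [431.11764706 178.82352941] [ 0.7269 -0.2033  0.121 ]
[402 193  11  11  92] [406.86956522 197.94565217] [ 0.6755 -0.1405  0.121 ]
[391 210  21  22 282] [399.97163121 219.71985816] [ 0.6186 -0.1231  0.121 ]
top kitchen_timer [0.373 0.292 0.003] 0.93
top kitchen_timer [ 0.599 -0.12   0.121] 0.37
top spice_tin [0.389 0.05  0.001] 0.49
top small_spoon [0.386 0.052 0.   ] 0.65
top table_fork [ 0.366  0.494 -0.003] 0.76
```

View pics/sp.png

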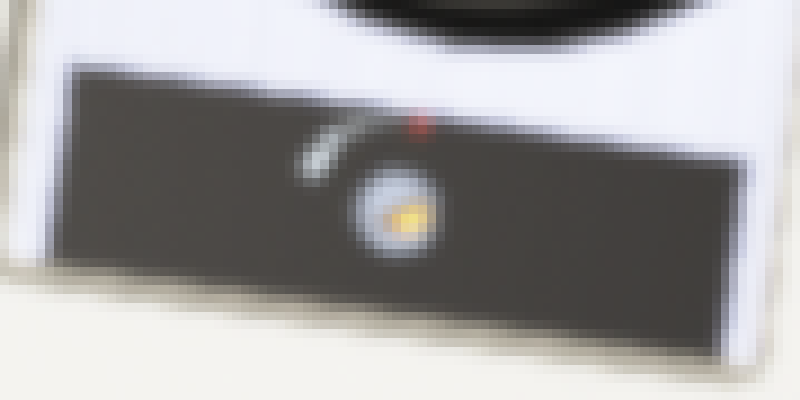

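View pics/kn.png

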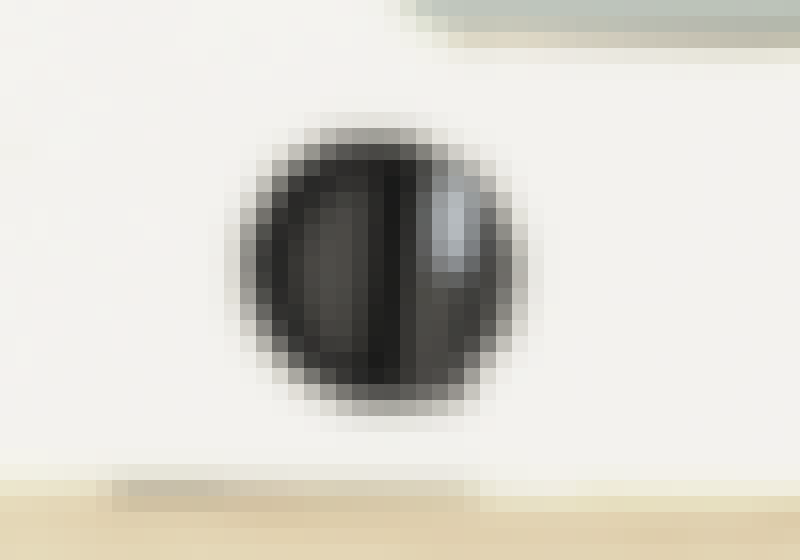

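View pics/sc1.png

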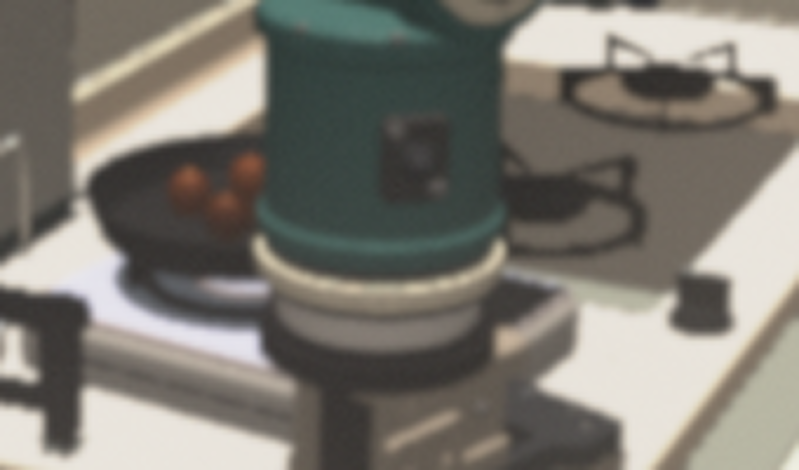

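The zooms show the collar centre at about pixel (394.8,279.0), with brass down and to the right of it. The knob bar runs nearly along +x with its white line on the far end. Next I'll fit the D shape, the knob yaw and the chestnut triangle.

```bash
cat > fit.py <<'E'
from H import *
from scipy.optimize import least_squares, minimize
def Zmap(D,u0,u1,v0,v1):
    return np.array([[deproj("top",u,v,D[v,u])[2]*1000 for u in range(u0,u1)] for v in range(v0,v1)]).round(0).astype(int)
SS=8
def fillpoly(pts,u0,v0,w,h):
    # pts in pixel coords (pixel centre = integer)
    im=np.zeros((h*SS,w*SS),np.uint8)
    q=((np.array(pts)-[u0,v0]+0.5)*SS-0.5)
    cv2.fillPoly(im,[np.round(q*16).astype(np.int32)],255,shift=4)
    return im.astype(float)/255
def down(im,sig):
    im=cv2.GaussianBlur(im,(0,0),sig*SS); h,w=im.shape
    return im.reshape(h//SS,SS,w//SS,SS).mean((1,3))
I=viewer.camera_info("top")
def P(p): return proj("top",p)
def dpoly(x,y,yaw,z,r=.006,f=.0012):
    t0=np.arccos(f/r); t=np.linspace(t0,2*np.pi-t0,40)
    return [P([x+r*np.cos(a+yaw),y+r*np.sin(a+yaw),z]) for a in t]
def circ(x,y,z,r): return [P([x+r*np.cos(a),y+r*np.sin(a),z]) for a in np.linspace(0,2*np.pi,60)]
def model(prm,yaw,m,u0,v0,w,h,zc):
    x,y,rc,sig=prm
    col=fillpoly(circ(x,y,zc,rc),u0,v0,w,h)
    low=np.array(dpoly(x,y,yaw,zc)); top=np.array(dpoly(x,y,yaw,.089))
    hull=cv2.convexHull(np.vstack([low,top]).astype(np.float32))[:,0]
    body=fillpoly(hull,u0,v0,w,h); tp=fillpoly(top,u0,v0,w,h)
    side=body*(1-tp); col=col*(1-body); bg=(1-body)*(1-col)
    # note col after removal
    B=np.stack([down(k,sig).ravel() for k in (bg,col,tp,side)],1)
    Y=m[v0:v0+h,u0:u0+w].reshape(-1,3)
    from scipy.optimize import nnls
    tot=0;C=[]
    for c in range(3):
        s,r=nnls(B,Y[:,c]); tot+=r**2; C.append(s)
    return tot,np.array(C).T
if __name__=="__main__":
    m=np.load("pics/topm.npy"); D=np.load("pics/topD.npy")
    print(Zmap(D,386,404,271,288))
    u0,v0,w,h=387,272,16,15
    for zc in (.068,.071,.075):
      out=[]
      for yaw in np.arange(-0.5,1.4,.1):
        f=lambda p: model([p[0]/1000,p[1]/1000,p[2]/1000,p[3]],yaw,m,u0,v0,w,h,zc)[0]
        r=minimize(f,[468,-120,12.5,.8],method="Nelder-Mead",options=dict(maxiter=120,initial_simplex=np.array([[468,-120,12.5,.8],[471,-120,12.5,.8],[468,-117,12.5,.8],[468,-120,13.5,.8],[468,-120,12.5,1.1]])))
        out.append((r.fun,yaw,r.x))
      print(zc,[(round(a),round(b,1)) for a,b,_ in out])
      a,b,x=min(out,key=lambda t:t[0]); print("best",a,b,np.round(x,2)); print(model([x[0]/1000,x[1]/1000,x[2]/1000,x[3]],b,m,u0,v0,w,h,zc)[1].round())
    # chestnuts
    px=dict(B=(395.7,215),C=(407.3,219),D=(398,227),A=(402.3,218),E=(407,198.5))
    for k,v in px.items(): print(k,np.round(atz("top",*v,.145 if k=="A" else .121),4))
    def res(p):
        c=p[:2];L=[]
        for k,a in zip("BCD",(0,-2*np.pi/3,2*np.pi/3)):
            q=[c[0]+.01732*np.cos(p[2]+a),c[1]+.01732*np.sin(p[2]+a),.121]; L+=list(proj("top",q)-px[k])
        L+=list(proj("top",[c[0],c[1],.145])-px["A"]); return L
    r=least_squares(res,[.62,-.123,.8]); print(r.x,np.round(r.fun,1))
    for k,a in zip("BCD",(0,-2*np.pi/3,2*np.pi/3)): print(k,r.x[:2]+.01732*np.array([np.cos(r.x[2]+a),np.sin(r.x[2]+a)]))
    # pan centre from dark rim : outer ellipse
    g=m.mean(2)
    # knob: white line centroid per row
    for v in range(309,320):
        row=m[v,474:484].mean(1); w_=np.clip(row-60,0,None); print(v,row.round().astype(int), (w_@np.arange(474,484)/max(w_.sum(),1)).round(2))
E
python3 fit.py
```

```text
[[68 68 68 68 68 69 66 68 67 67 68 68 66 68 67 66 67 68]
 [67 68 67 69 70 68 66 69 66 69 67 67 67 68 68 67 68 69]
 [70 68 67 67 67 69 69 67 64 68 67 68 67 67 67 69 66 70]
 [68 69 67 70 68 69 67 68 67 68 65 70 69 68 68 69 68 68]
 [67 68 67 66 66 67 67 70 68 69 68 66 68 67 68 69 69 69]
 [67 70 69 68 67 70 68 69 69 67 68 68 69 68 67 68 69 67]
 [69 68 69 68 66 69 68 69 69 68 67 68 67 67 68 66 68 68]
 [67 67 68 67 68 68 68 69 73 86 89 88 69 69 67 67 68 67]
 [68 67 68 66 68 68 67 85 90 90 91 90 68 67 68 67 66 68]
 [67 69 68 69 67 67 68 71 90 92 90 88 67 66 68 66 68 68]
 [68 68 68 68 68 68 69 68 66 69 68 69 68 69 66 67 69 66]
 [67 68 68 67 67 68 68 68 71 69 68 68 67 70 69 68 68 67]
 [66 68 67 67 69 69 68 68 68 69 67 67 69 66 66 66 67 67]
 [69 67 68 69 69 67 68 67 66 68 67 68 68 66 68 65 66 68]
 [67 69 69 67 66 67 68 66 68 66 67 68 72 68 67 68 68 67]
 [66 67 67 67 67 66 68 66 68 66 69 67 67 67 67 68 66 71]
 [68 68 67 66 66 69 68 66 69 67 67 67 68 68 68 66 67 67]]Traceback (most recent call last):
  File "fit.py", line 44, in <module>
    r=minimize(f,[468,-120,12.5,.8],method="Nelder-Mead",o
[... 422 characters left out ...]
]/1000,p[3]],yaw,m,u0,v0,w,h,zc)[0]
                ~~~~~^^^^^^^^^^^^^^^^^^^^^^^^^^^^^^^^^^^^^^^^^^^^^^^^^^^^^^^^^
  File "fit.py", line 23, in model
    col=fillpoly(circ(x,y,zc,rc),u0,v0,w,h)
                 ~~~~^^^^^^^^^^^
  File "fit.py", line 20, in circ
    def circ(x,y,z,r): return [P([x+r*np.cos(a),y+r*np.sin(a),z]) for a in np.linspace(0,2*np.pi,60)]
                               ~^^^^^^^^^^^^^^^^^^^^^^^^^^^^^^^^^
  File "fit.py", line 16, in P
    def P(p): return proj("top",p)
                     ~~~~^^^^^^^^^
  File "H.py", line 10, in proj
    i=viewer.camera_info(c); K=np.array(i["intrinsics"]); R=np.array(i["rotation"])
ValueError: time passes only in moves, steps and waits
```

```bash
python3 - <<'E'
s=open('H.py').read()
s=s.replace('def ray','_C={}\ndef info(c):\n    if c not in _C: _C[c]={k:np.array(v) for k,v in viewer.camera_info(c).items()}\n    return _C[c]\ndef ray',1)
s=s.replace('i=viewer.camera_info(c)','i=info(c)')
open('H.py','w').write(s)
f=open('fit.py').read()
f=f.replace('I=viewer.camera_info("top")\n','').replace('    print(Zmap(D,386,404,271,288))\n','')
open('fit.py','w').write(f)
E
time timeout 400 python3 fit.py
```

```text
0.068 [(45358, np.float64(-0.5)), (43237, np.float64(-0.4)), (41764, np.float64(-0.3)), (40414, np.float64(-0.2)), (38572, np.float64(-0.1)), (37238, np.float64(-0.0)), (34985, np.float64(0.1)), (33913, np.float64(0.2)), (32450, np.float64(0.3)), (31890, np.float64(0.4)), (32553, np.float64(0.5)), (32805, np.float64(0.6)), (34233, np.float64(0.7)), (36551, np.float64(0.8)), (39045, np.float64(0.9)), (40899, np.float64(1.0)), (43086, np.float64(1.1)), (45375, np.float64(1.2)), (46812, np.float64(1.3))]
best 31889.695441600197 0.3999999999999998 [ 468.13 -117.75   11.94    0.91]
[[ 73.  71.  68.]
 [199. 209. 232.]
 [255. 221. 122.]
 [143. 113. 110.]]
0.071 [(45877, np.float64(-0.5)), (44532, np.float64(-0.4)), (42588, np.float64(-0.3)), (41170, np.float64(-0.2)), (39432, np.float64(-0.1)), (37953, np.float64(-0.0)), (36261, np.float64(0.1)), (33985, np.float64(0.2)), (32760, np.float64(0.3)), (32403, np.float64(0.4)), (32073, np.float64(0.5)), (32916, np.float64(0.6)), (34052, np.float64(0.7)), (36969, np.float64(0.8)), (38829, np.float64(0.9)), (40832, np.float64(1.0)), (43304, np.flo
[... 1095 characters left out ...]
.63077117 -0.11268461]
C [ 0.62133323 -0.14116043]
D [ 0.60139141 -0.11874903]
309 [ 74  92 129 171 205 226 235 240 241 241] 479.82
310 [ 31  41  73 121 160 185 215 235 240 241] 480.52
311 [ 26  36  78 133 163 159 181 224 238 241] 480.5
312 [ 27  41  91 155 183 155 146 197 233 240] 480.3
313 [ 26  44  95 161 187 146 112 167 224 238] 480.22
314 [ 27  46  96 160 185 138  91 140 208 235] 480.17
315 [ 28  48  94 150 172 128  80 118 190 232] 480.2
316 [ 29  50  87 126 140 104  73 107 179 230] 480.5
317 [ 29  50  78  96  97  76  69 108 179 230] 481.17
318 [ 29  52  74  79  71  62  72 120 190 232] 481.66
319 [ 30  53  74  75  64  59  76 134 202 234] 481.75
real	1m48.626s
user	1m39.919s
sys	0m7.033s
```

Fits:
- **Spindle:** about (0.468,-0.118), with the flat yawed about 0.45 rad in the world frame.
- **Chestnuts:** A, the top one, is at (0.618,-0.124). B is at (0.631,-0.113), C at (0.621,-0.141), D at (0.601,-0.119) and E at (0.675,-0.141).
- **Checks:** these agree with the networks to about 4 mm.

Next I'll draw the arm back, swing it over and pick A.

```bash
cat >> H.py <<'E'
PC=np.array([.629,-.139]); FL=.106
def R(deg):
    a=np.deg2rad(deg); c,s=np.cos(a),np.sin(a)
    return np.array([[s,0,c],[-c,0,s],[0,-1,0.]])
def st(tag=""):
    s=env.sense(); print(tag,"t=%.2f"%s["t"],"p",np.round(s["ee_pos"],4),"w=%.4f"%s["gripper_width"],"F",np.round(s["wrist_force"],1)); return s
def L(x,y,z,yaw=None,rate=.2):
    env.movel([x,y,z], None if yaw is None else R(yaw), rate=rate)
def pick(rel,yaw,tz,off=(0,0),zh=.165,sq=12):
    x,y=PC+np.array(rel)/1000+np.array(off)/1000
    s=env.sense()
    L(x,y,zh,yaw,.3); L(x,y,tz,None,.2); effector.grasp(squeeze=sq); return st("grasped")
def place(rel,yaw,tz,zh=.165):
    x,y=PC+np.array(rel)/1000
    p=env.sense()["ee_pos"]; L(p[0],p[1],zh,None,.25); L(x,y,zh,yaw,.3); L(x,y,tz,None,.2); st("down"); effector.release(); L(x,y,zh,None,.3); st("placed")
E
python3 - <<'E'
from H import *
s=env.sense(); p=s["ee_pos"]; u=p[:2]/np.hypot(*p[:2])
L(u[0]*.43,u[1]*.43,.28,None,.3); st("back")
env.reach([.43,-.10,.28],R(18)); st("swung")
x,y=PC+np.array([-10.5,14.5])/1000
env.reach([x,y,.20],R(18)); st("over")
L(x,y,.1375,None,.15); effector.grasp(squeeze=12); st("grasp A")
L(x,y,.18,None,.15); st("lift")
im,d=viewer.read_camera("scene"); cv2.imwrite("pics/s2.png",im[:,:,::-1])
E
```

```text
back t=2.37 p [0.1433 0.4065 0.2801] w=0.0920 F [-1.   1.   0.3]
swung t=4.46 p [ 0.4302 -0.0991  0.28  ] w=0.0919 F [ 0.2  0.3 -0.1]
over t=5.39 p [ 0.618  -0.1245  0.2003] w=0.0920 F [ 0.2  0.4 -0.5]
grasp A t=6.92 p [ 0.6185 -0.1245  0.1375] w=0.0292 F [-0.6 -0.1 -0. ]
lift t=7.36 p [ 0.6186 -0.1243  0.1802] w=0.0286 F [-0.2 -0.1  0.1]
```

View pics/s2.png

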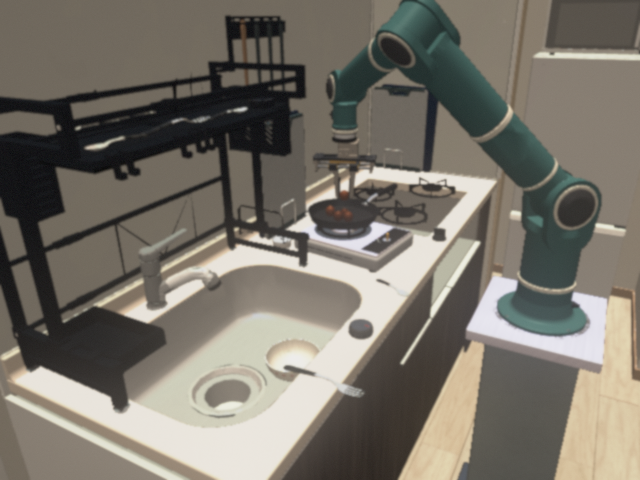

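The scene view shows chestnut A between the fingers at (345,193), with three more visible in the pan around (338,212). The gripper reads 0.029 wide, which fits one chestnut. I'll place A and then move D.

Run:
```python
from H import *
place((17,-54),18,.1145)
im,d=viewer.read_camera("scene"); cv2.imwrite("pics/s3.png",cv2.resize(im[180:260,290:420,::-1],(780,480),interpolation=cv2.INTER_CUBIC))
s=pick((-28,20),72,.110,off=(-3,1))
if .024<s["gripper_width"]<.033: place((-42,-38),132,.111)
else: print("BAD")
im,d=viewer.read_camera("scene"); cv2.imwrite("pics/s4.png",cv2.resize(im[180:260,290:420,::-1],(780,480),interpolation=cv2.INTER_CUBIC))
```

```text
down t=8.46 p [ 0.6458 -0.1918  0.1143] w=0.0289 F [ 1.2 -0.4 -0.2]
placed t=9.79 p [ 0.6468 -0.1936  0.1669] w=0.0923 F [-0.5 -0.1 -0.3]
grasped t=12.32 p [ 0.598 -0.118  0.11 ] w=0.0286 F [-0.3 -0.4  1. ]
down t=14.31 p [ 0.5867 -0.1769  0.1108] w=0.0288 F [-0.6  0.7  0.4]
placed t=15.66 p [ 0.588  -0.1773  0.1666] w=0.0920 F [-0.4 -0.5 -0.7]
```

View pics/s3.png

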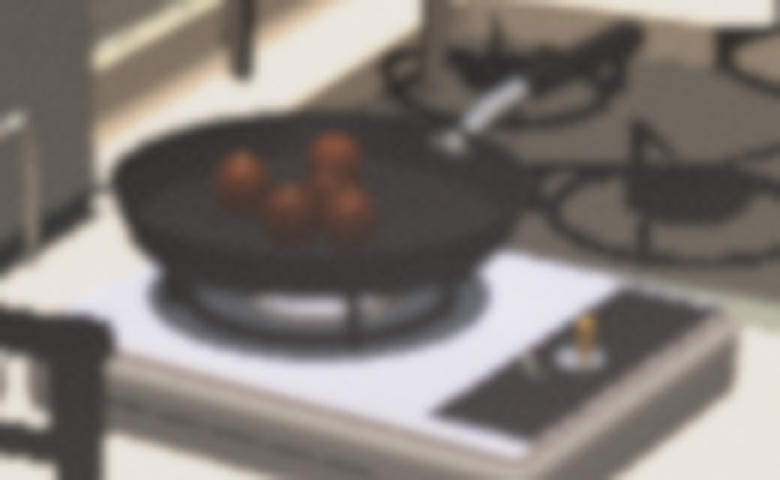

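View pics/s4.png

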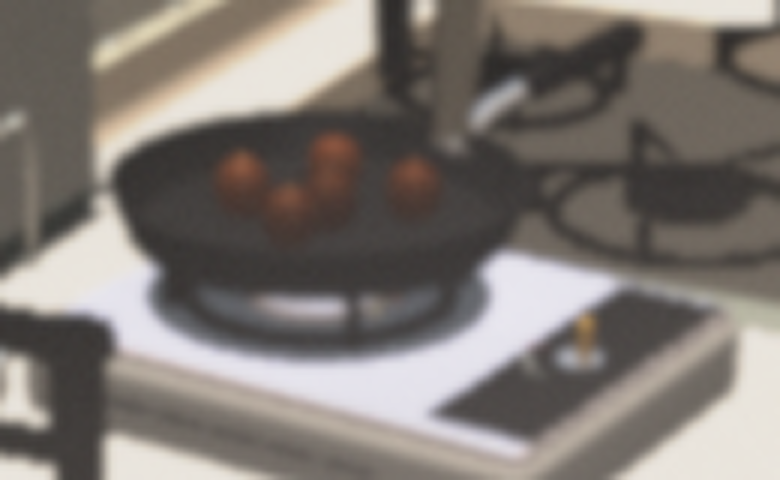

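In the zoomed scene view, A is now behind the heap at (335,155) and D stands apart at (415,185). B at (290,208) and C at (333,190) are still side by side. C goes next, then B.

Run:
```python
from H import *
ok=lambda s:.024<s["gripper_width"]<.033
s=pick((-8,-2),-33,.110,off=(-1,-3))
if ok(s): place((-42,36),49,.111)
else: print("BAD C"); raise SystemExit
im,d=viewer.read_camera("scene"); cv2.imwrite("pics/s5.png",cv2.resize(im[180:260,290:420,::-1],(780,480),interpolation=cv2.INTER_CUBIC))
s=pick((2,26),75,.110)
if ok(s): place((19,51),-20,.111)
else: print("BAD B"); raise SystemExit
L(.43,-.14,.25,-30,.3)
st("away")
ims=[];ds=[]
for k in range(4):
    a,d=viewer.read_camera("top"); ims.append(a.astype(float)); ds.append(d)
np.save("pics/topm2.npy",np.mean(ims,0)); np.save("pics/topD2.npy",np.median(ds,0))
cv2.imwrite("pics/t6.png",cv2.resize(a[150:300,330:530,::-1],(800,600),interpolation=cv2.INTER_CUBIC))
im,d=viewer.read_camera("scene"); cv2.imwrite("pics/s6.png",cv2.resize(im[180:260,290:420,::-1],(780,480),interpolation=cv2.INTER_CUBIC))
for r in tip_of("top","chestnut_1"): print(np.round(r["at"],3),round(r["score"],2))
```

```text
grasped t=20.13 p [ 0.62  -0.144  0.11 ] w=0.0291 F [0.5 0.5 0.7]
down t=22.50 p [ 0.5867 -0.1034  0.111 ] w=0.0291 F [-0.5  0.4  0.4]
placed t=23.85 p [ 0.5879 -0.1032  0.1664] w=0.0917 F [-0.5  0.2  0.3]
grasped t=25.89 p [ 0.631 -0.113  0.11 ] w=0.0287 F [-0.7  0.   0.5]
down t=28.48 p [ 0.6477 -0.0882  0.1111] w=0.0289 F [ 0.2  0.2 -0.2]
placed t=29.83 p [ 0.6488 -0.0883  0.1666] w=0.0918 F [ 0.7 -0.1 -0.6]
away t=31.59 p [ 0.4299 -0.1398  0.2498] w=0.0918 F [0.3 1.5 0.4]
[ 0.648 -0.089  0.123] 0.69
[ 0.59  -0.174  0.118] 0.63
[ 0.58  -0.099  0.12 ] 0.59
[ 0.674 -0.139  0.122] 0.57
[ 0.648 -0.192  0.121] 0.55
```

View pics/t6.png

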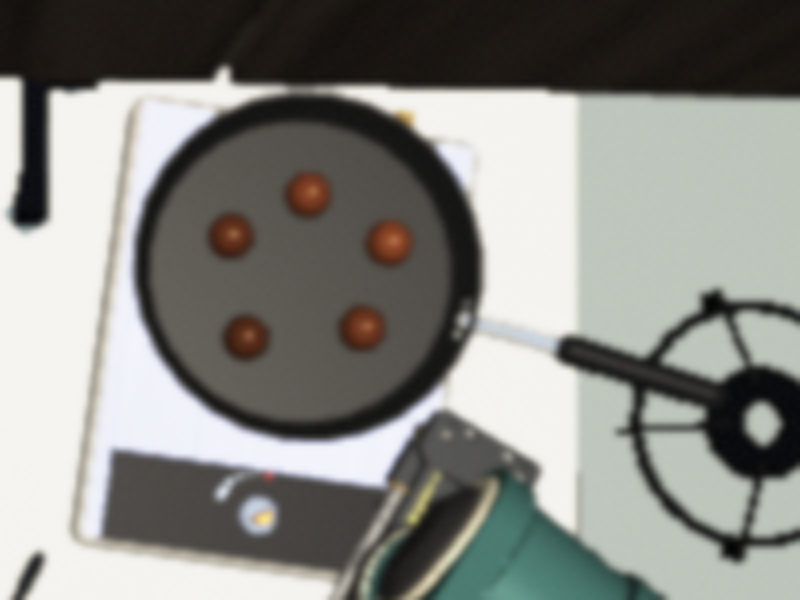

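View pics/s6.png

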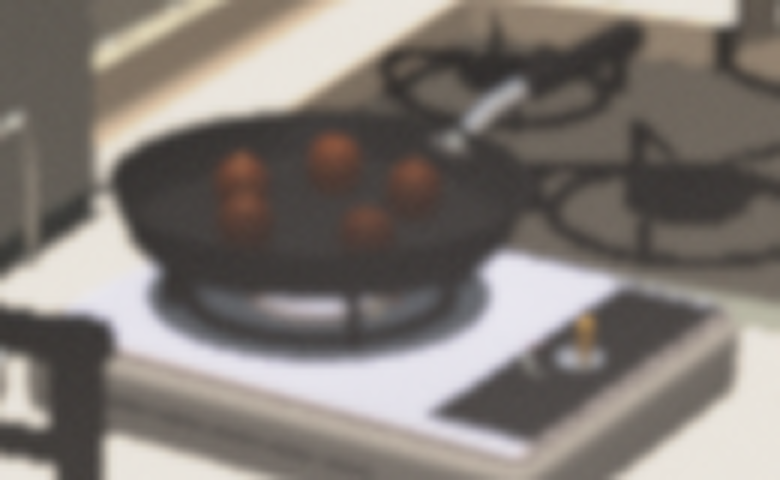

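The top view shows the five chestnuts as a clean pentagon, at zoom pixels (308,194), (390,242), (362,327), (246,337) and (231,236). The network puts the smallest centre distance at about 56 mm, so a gap of about 26 mm. The spindle is visible at (259,516). Next I'll check the camera bias against the known placings and refine the spindle and knob positions.

```bash
cat > an.py <<'E'
from H import *
m=np.load("pics/topm2.npy"); D=np.load("pics/topD2.npy")
r=(m[:,:,0]-m[:,:,2]>35)&(m[:,:,0]>60)
mask=np.zeros(r.shape,np.uint8);mask[180:250,372:442]=r[180:250,372:442]
n,l,s_,ce=cv2.connectedComponentsWithStats(mask)
T=np.array([(.6477,-.0882),(.5867,-.1034),(.5867,-.1769),(.6458,-.1918)])
for i in range(1,n):
    # weighted centroid
    ww=np.clip(m[:,:,0]-m[:,:,2]-15,0,None)*(cv2.dilate((l==i).astype(np.uint8),np.ones((3,3)))); vv,uu=np.mgrid[:480,:640]
    c=((ww*uu).sum()/ww.sum(),(ww*vv).sum()/ww.sum())
    p=atz("top",*c,.121)[:2]; j=np.argmin(np.hypot(*(T-p).T)); print(s_[i][4],np.round(c,2),np.round(p,4),"bias mm",np.round((p-T[j])*1000,1))
np.set_printoptions(linewidth=200)
print((m[311:316,470:482].mean(2)).round().astype(int)[2])
# knob skirt: silhouette on worktop
m1=np.load("pics/topm.npy"); g=m1.mean(2); dk=(g<140).astype(np.uint8); mk=np.zeros_like(dk); mk[304:329,462:486]=dk[304:329,462:486]
c=cv2.moments(mk); print("knob blob",c["m10"]/c["m00"],c["m01"]/c["m00"],c["m00"],"at z0/10mm",atz("top",c["m10"]/c["m00"],c["m01"]/c["m00"],.008))
for v in range(311,318):
    row=g[v,475:481]; k=np.argmax(row); 
    a,b,cc=row[k-1:k+2]; print(v,475+k+(a-cc)/(2*(a-2*b+cc)), atz("top",475+k+(a-cc)/(2*(a-2*b+cc)),v,.040).round(4))
M1=np.load("pics/topD.npy")
print(np.array([[int(round(deproj("top",u,v,M1[v,u])[2]*1000)) for u in range(464,486)] for v in range(306,328)]))
im,d=viewer.read_camera("scene")
cv2.imwrite("pics/sp_s.png",cv2.resize(im[220:255,370:410,::-1],(800,700),interpolation=cv2.INTER_NEAREST)[:600])
b=im.astype(int); br=(b[:,:,0]-b[:,:,2]>40); q=np.argwhere(br[222:250,375:400])+[222,375]; print("brass scene rows/cols",q.tolist())
print(proj("scene",[.468,-.118,.089]),proj("scene",[.468,-.118,.067]), proj("top",[.468,-.118,.089]))
E
python3 an.py
```

```text
5 [431.36 179.53] [ 0.7251 -0.204 ] bias mm [ 79.3 -12.2]
92 [406.9  197.89] [ 0.6756 -0.1406] bias mm [29.8 51.2]
77 [387.51 208.29] [ 0.6474 -0.0906] bias mm [-0.3 -2.4]
96 [427.24 209.99] [ 0.6453 -0.1935] bias mm [-0.5 -1.7]
87 [420.51 231.44] [ 0.5894 -0.1762] bias mm [2.7 0.7]
67 [391.37 233.78] [ 0.5818 -0.1012] bias mm [-4.9  2.2]
[126 128 130 130 130 129 126 118 100  74  54  60]
knob blob 472.98 316.71 200.0 at z0/10mm [ 0.36653941 -0.34723511  0.008     ]Traceback (most recent call last):
  File "an.py", line 19, in <module>
    a,b,cc=row[k-1:k+2]; print(v,475+k+(a-cc)/(2*(a-2*b+cc)), atz("top",475+k+(a-cc)/(2*(a-2*b+cc)),v,.040).round(4))
    ^^^^^^
ValueError: not enough values to unpack (expected 3, got 2)
```

```bash
cat > an2.py <<'E'
from H import *
from fit import fillpoly,down,circ,dpoly,SS
from scipy.optimize import least_squares
np.set_printoptions(linewidth=200)
m1=np.load("pics/topm.npy"); g=m1.mean(2); D=np.load("pics/topD.npy")
# knob silhouette
u0,v0,w,h=460,302,28,28
Y=g[v0:v0+h,u0:u0+w]; 
def kn(p,yaw=0.):
    x,y=p[0]/1000,p[1]/1000
    P_=lambda q:proj("top",q)
    bar=[P_([x+a*.02*np.cos(yaw)-b*.007*np.sin(yaw),y+a*.02*np.sin(yaw)+b*.007*np.cos(yaw),z]) for z in(.0165,.04) for a in(-1,1) for b in(-1,1)]
    M=np.maximum(fillpoly(circ(x,y,0.001,.024),u0,v0,w,h),fillpoly(circ(x,y,.0145,.019),u0,v0,w,h))
    M=np.maximum(M,fillpoly(cv2.convexHull(np.array(bar,np.float32))[:,0],u0,v0,w,h))
    return down(M,.92)
def res(p):
    c=kn(p); pred=240-185*c; wt=(c<.75)&(np.mgrid[v0:v0+h,u0:u0+w][0]<326)&~((np.mgrid[v0:v0+h,u0:u0+w][0]<306)); return ((pred-Y)*wt).ravel()
r=least_squares(res,[369,-349],diff_step=1e-3); print("knob",r.x,np.sqrt(np.mean(r.fun**2)))
print("white line at z.040:",[atz("top",478.0,v,.040).round(4).tolist() for v in (311,316)])
print(np.array([[int(round(deproj("top",u,v,D[v,u])[2]*1000)) for u in range(464,486)] for v in range(306,328)]))
# spindle depth mask
obs=np.zeros((9,12),int); U=np.arange(389,401);V=np.arange(275,284)
Z=np.array([[deproj("top",u,v,D[v,u])[2] for u in U] for v in V]); obs=Z>.08
print(obs.astype(int))
from itertools import product
best={}
for yaw in np.arange(-.3,1.31,.1):
    for dx,dy in product(np.arange(-2,2.1,.5),repeat=2):
        x,y=.4681+dx/1000,-.1176+dy/1000
        hull=cv2.convexHull(np.vstack([dpoly(x,y,yaw,.082),dpoly(x,y,yaw,.089)]).astype(np.float32))
        e=0
        for i,v in enumerate(V):
            for j,u in enumerate(U):
                dd=cv2.pointPolygonTest(hull,(float(u),float(v)),True); 
                if (dd>0)!=obs[i,j]: e+=abs(dd)
        k=round(yaw,1)
        best.setdefault(k,[]).append((round(e,2),dx,dy))
for k in best:
    b=sorted(best[k])[:3]; print(k,b)
a=viewer.read_camera("scene")[0]; ims=[a.astype(float)]+[viewer.read_camera("scene")[0].astype(float) for _ in range(5)]
im=np.mean(ims,0); np.save("pics/scm.npy",im)
cv2.imwrite("pics/sp_s.png",cv2.resize(im[222:252,370:410,::-1].astype(np.uint8),(800,600),interpolation=cv2.INTER_NEAREST))
print(proj("scene",[.468,-.118,.089]),proj("scene",[.468,-.118,.067]), proj("top",[.468,-.118,.089]))
E
timeout 300 python3 an2.py
```

```text
knob [ 368.59483951 -349.7669416 ] 13.930966851626973
white line at z.040: [[0.3844, -0.3508, 0.04], [0.371, -0.3507, 0.04]]
[[-1  3  1  1 -1 -1 -1  0 -1  0  0  1  2  0  1  1  0  1  0  0  2  1]
 [ 0  2 -1  0  0  1  0  1 -1  0  0  0  0  1 -1 -2 -1 -1  3  1  0  2]
 [-2  1  0  1  2  1  1  3  9  7  7  7  0  1 -1 -2  1  0  1 -1 -1  1]
 [ 1  0  0  1  1  6  8 10 13 11 10 12 11  8  0  1  2  1  1  1  1  2]
 [ 0  1  0 -1  4 10  9 13 13 15 23 33 39 38 38  9 -1  0  1  0  0 -1]
 [-1  1  1  7 10 12 13 14 17 16 27 35 39 41 40 41 39  0  1  2  1  1]
 [-1  3  4  7 13 14 18 18 17 21 25 34 39 40 41 42 39  2  2  3  1  0]
 [ 0  2  5  8 12 15 16 15 16 20 27 37 40 40 41 40 40 11  3  1  1  0]
 [ 2  1  9 11 13 18 16 17 19 19 28 39 40 41 41 42 40 14  4  1  0 -1]
 [-1  3 12  9 15 17 16 19 19 20 29 40 41 40 41 40 38 16  4  1  0  1]
 [-1  4 10 11 16 16 16 16 18 23 28 39 41 42 40 40 39 17 12  0  0  2]
 [ 1  6  9 13 15 18 16 17 17 22 30 36 38 40 42 40 16 15 11  1  2  1]
 [ 0  2  9 10 14 17 17 19 15 22 32 39 42 41 40 39 17 16  8  0  1 -2]
 [ 1  1  7 11 13 18 16 17 18 24 33 38 40 42 44 41 17 15  0  3  0 -1]
 [ 1  2  
[... 2411 characters left out ...]
1.07, np.float64(-1.0), np.float64(0.5)), (1.08, np.float64(-0.5), np.float64(0.0))]
1.0 [(1.08, np.float64(-1.0), np.float64(1.0)), (1.11, np.float64(-1.0), np.float64(1.5)), (1.17, np.float64(-0.5), np.float64(1.0))]
1.1 [(1.24, np.float64(-1.0), np.float64(1.0)), (1.38, np.float64(-1.0), np.float64(1.5)), (1.4, np.float64(-0.5), np.float64(0.5))]
1.2 [(1.51, np.float64(-1.0), np.float64(1.0)), (1.64, np.float64(-1.0), np.float64(1.5)), (1.66, np.float64(-1.0), np.float64(0.5))]
1.3 [(1.76, np.float64(-1.0), np.float64(1.0)), (1.82, np.float64(-1.0), np.float64(1.5)), (1.9, np.float64(-1.5), np.float64(1.5))]
[387.6248261 232.5329588] [387.35563946 239.13603791] [395.51328256 278.43038553]
```

View pics/sp_s.png

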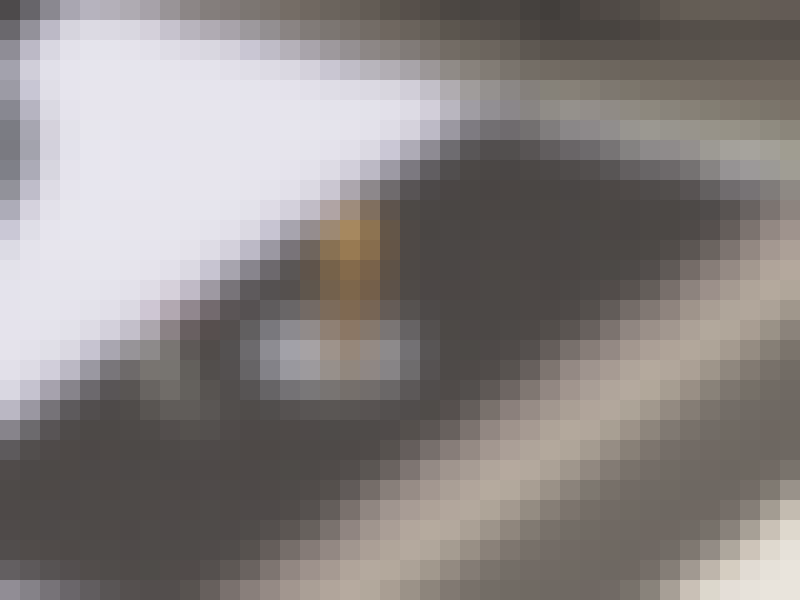

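Results:
- **Spindle flat:** both the depth mask (0.1 to 0.5) and the colour fit (0.4 to 0.5) support a yaw of about 0.37.
- **Spindle position:** about (0.468,-0.118). In the scene view the spindle column is near 387 and its tip row near 232.
- **Knob:** (0.3686,-0.3497) with yaw about -0.06.

Now I'll grasp the knob and hover it above the spindle.

Run:
```python
from H import *
np.set_printoptions(linewidth=200)
env.reach([.3686,-.3497,.12],R(-93.5)); st("over knob")
L(.3686,-.3497,.0185,None,.12); st("at knob")
effector.grasp(squeeze=45); s=st("grasped")
if not .010<s["gripper_width"]<.018: print("BAD"); raise SystemExit
L(.3686,-.3497,.16,None,.2); st("lift")
yaw=-90+np.rad2deg(.37)
L(.468,-.118,.17,yaw,.25)
L(.468,-.118,.1205,None,.15); s=st("hover"); print(s["moment"].round(2))
im=np.mean([viewer.read_camera("scene")[0].astype(float) for _ in range(4)],0); np.save("pics/sc_h.npy",im)
cv2.imwrite("pics/s7.png",cv2.resize(im[205:250,360:420,::-1].astype(np.uint8),(800,600),interpolation=cv2.INTER_NEAREST))
print(proj("scene",[.468,-.118,.102]),proj("scene",[.468,-.118,.116]))
```

```text
over knob t=33.19 p [ 0.3694 -0.3493  0.1203] w=0.0919 F [ 1.2  0.4 -0.2]
at knob t=34.18 p [ 0.369  -0.35    0.0191] w=0.0919 F [ 0.8 -0.1 -0.5]
grasped t=35.34 p [ 0.3686 -0.3495  0.0185] w=0.0137 F [-0.4  0.1  0. ]
lift t=36.20 p [ 0.3683 -0.3489  0.1591] w=0.0136 F [-0.7  0.3 -2.1]
hover t=37.84 p [ 0.4678 -0.1193  0.1208] w=0.0137 F [-0.4 -0.5 -1. ]
[-0.07  0.15  0.02]
[387.78529526 228.5966914 ] [387.95928936 224.32866094]
```

View pics/s7.png

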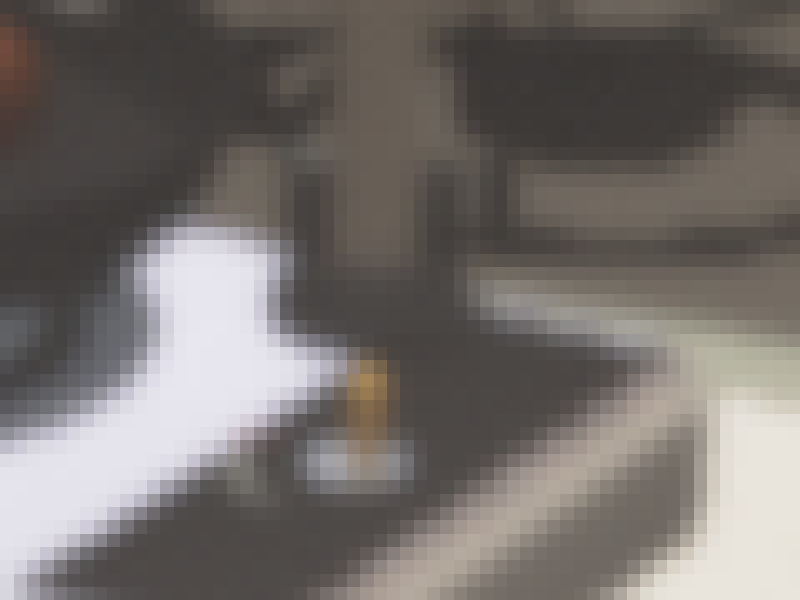

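The skirt spans about 275 to 470, with its centre at 372. The spindle column is at about 370, so they line up sideways to within about 1 mm. I'll descend slowly and watch the force.

Run:
```python
from H import *
env.pause(.2); s0=st("hover0"); 
for z in (.1085,.1065,.1050,.1035):
    L(.468,-.118,z,None,.05); env.pause(.1); s=st("z%.4f"%z)
    if s["wrist_force"][2]>4: print("contact",s["moment"].round(3)); break
im=np.mean([viewer.read_camera("scene")[0].astype(float) for _ in range(3)],0)
cv2.imwrite("pics/s8.png",cv2.resize(im[205:250,360:420,::-1].astype(np.uint8),(800,600),interpolation=cv2.INTER_NEAREST))
```

```text
hover0 t=38.24 p [ 0.4683 -0.1179  0.1208] w=0.0133 F [ 0.1  0.3 -1.1]
z0.1085 t=38.73 p [ 0.468  -0.1182  0.1085] w=0.0138 F [ 0.1  0.2 -0.5]
z0.1065 t=39.08 p [ 0.468  -0.118   0.1065] w=0.0135 F [-0.  -0.4 -1.5]
z0.1050 t=39.43 p [ 0.4683 -0.118   0.1051] w=0.0138 F [ 1.1  0.2 -1.4]
z0.1035 t=39.78 p [ 0.4685 -0.1179  0.1036] w=0.0136 F [ 3.2  0.4 -3.4]
```

View pics/s8.png

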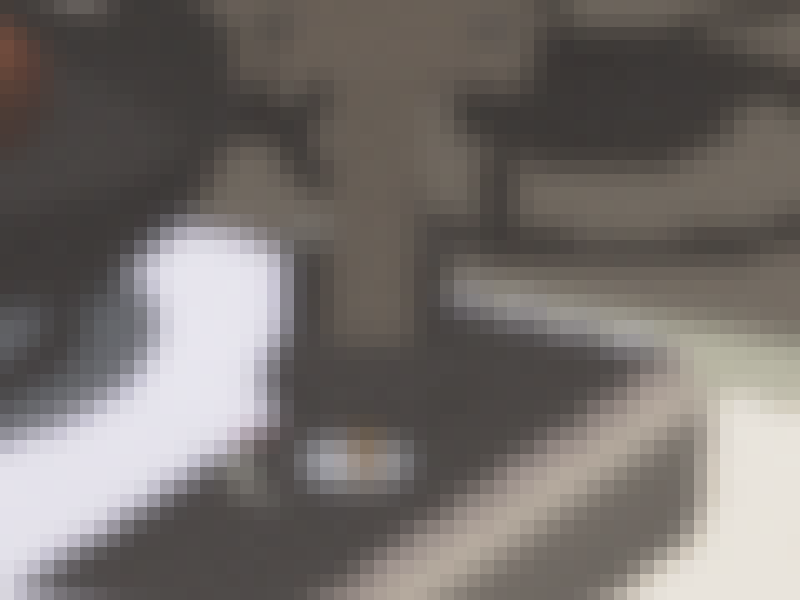

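Run:
```python
from H import *
env.pause(.2); s=st("now"); print(s["moment"].round(3))
L(.4690,-.118,.1035,None,.05); env.pause(.2); s=st("+x"); print(s["moment"].round(3))
L(.4690,-.118,.1015,None,.05); env.pause(.2); s=st("dn"); print(s["moment"].round(3))
```

```text
now t=40.13 p [ 0.4684 -0.1179  0.1036] w=0.0135 F [ 4.2  0.4 -2.8]
[ 0.202 -1.018  0.016]
+x t=40.58 p [ 0.4687 -0.118   0.1034] w=0.0134 F [ 1.1  1.3 -1.1]
[ 0.294 -0.321  0.049]
dn t=41.03 p [ 0.4688 -0.118   0.1014] w=0.0133 F [ 1.5  0.5 -1.5]
[ 0.074 -0.206 -0.004]
```

Run:
```python
from H import *
x,y=.4693,-.118
for z in (.0990,.0970,.0950,.0940):
    L(x,y,z,None,.05); env.pause(.12); s=st("z%.4f"%z); print(s["moment"].round(3))
    F=s["wrist_force"]
    if abs(F[0])>2: x+=np.sign(F[0])*.0004
    if abs(F[1])>2: y+=np.sign(F[1])*.0004
    if F[2]>4: break
im=np.mean([viewer.read_camera("scene")[0].astype(float) for _ in range(2)],0)
cv2.imwrite("pics/s9.png",cv2.resize(im[205:250,360:420,::-1].astype(np.uint8),(800,600),interpolation=cv2.INTER_NEAREST))
```

```text
z0.0990 t=41.40 p [ 0.4689 -0.1181  0.0989] w=0.0136 F [-1.  -0.6 -0.6]
[ 0.001  0.145 -0.022]
z0.0970 t=41.77 p [ 0.4692 -0.118   0.097 ] w=0.0139 F [ 0.5  0.3 -0.9]
[-0.072  0.165  0.034]
z0.0950 t=42.13 p [ 0.4693 -0.118   0.095 ] w=0.0132 F [-1.1  0.6 -1.6]
[-0.038  0.14   0.019]
z0.0940 t=42.50 p [ 0.4693 -0.118   0.094 ] w=0.0134 F [ 0.4  0.5 -1.6]
[-0.035  0.137  0.003]
```

View pics/s9.png

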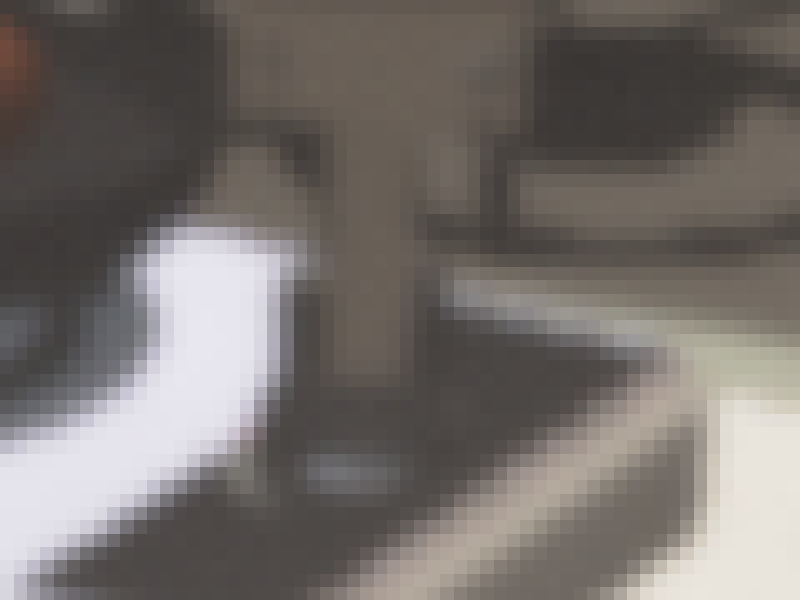

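The knob is nearly fully on: TCP 0.0940 with no lateral force, and the collar just visible under the skirt at (350,470). Now I'll press, watching for the spring force and then the stop.

Run:
```python
from H import *
x,y=.4693,-.118
for z in (.0930,.0915,.0900,.0888,.0880,.0875,.0872,.0869,.0866):
    L(x,y,z,None,.05); env.pause(.15); s=st("z%.4f"%z)
    F=s["wrist_force"]
    if abs(F[0])>2.5: x+=np.sign(F[0])*.0003
    if abs(F[1])>2.5: y+=np.sign(F[1])*.0003
    if F[2]>15: break
print(s["moment"].round(3))
im=np.mean([viewer.read_camera("scene")[0].astype(float) for _ in range(2)],0)
cv2.imwrite("pics/s10.png",cv2.resize(im[205:250,360:420,::-1].astype(np.uint8),(800,600),interpolation=cv2.INTER_NEAREST))
```

```text
z0.0930 t=43.00 p [ 0.4695 -0.1181  0.0931] w=0.0139 F [-1.2  0.7  1.1]
z0.0915 t=43.40 p [ 0.4694 -0.1181  0.0916] w=0.0139 F [0.4 0.9 2.6]
z0.0900 t=43.80 p [ 0.4695 -0.1181  0.0901] w=0.0136 F [ 0.2 -0.7  3.3]
z0.0888 t=44.20 p [ 0.4694 -0.1181  0.0889] w=0.0137 F [ 0.7 -0.3  4.9]
z0.0880 t=44.60 p [ 0.4694 -0.118   0.0881] w=0.0137 F [-0.9 -0.   5.2]
z0.0875 t=45.00 p [ 0.4695 -0.1181  0.0876] w=0.0136 F [-0.2  0.5  5.1]
z0.0872 t=45.40 p [ 0.4695 -0.118   0.0874] w=0.0137 F [-0.2  0.3  6.6]
z0.0869 t=45.80 p [ 0.4695 -0.1181  0.0873] w=0.0134 F [-0.6  0.4  9. ]
z0.0866 t=46.20 p [ 0.4695 -0.1181  0.0872] w=0.0133 F [-1.   1.3 12.2]
[ 0.216  0.583 -0.043]
```

View pics/s10.png

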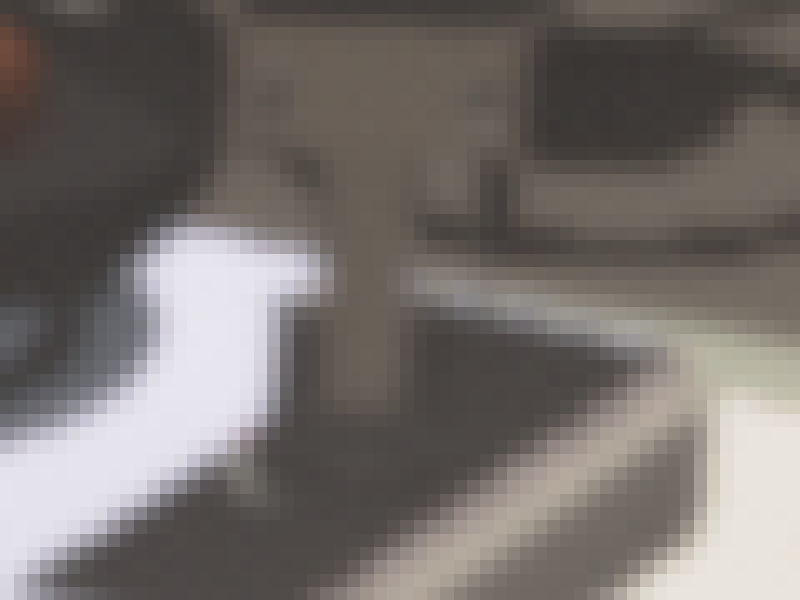

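Spring contact began at TCP about 0.0935, and a hard stop came at 0.0872. That is 6.2 mm of travel, matching the predicted seating and stop. I'll add a little push, check everything once more and hand in.

Run:
```python
from H import *
L(.4694,-.118,.0863,None,.05); env.pause(.4); st("hold")
a,d=viewer.read_camera("top"); cv2.imwrite("pics/t11.png",cv2.resize(a[150:340,230:500,::-1],(800,563),interpolation=cv2.INTER_CUBIC))
for n in("chestnut_1","knob","kitchen_timer","small_spoon","table_fork"):
    print(n,[(np.round(r["at"],3).tolist(),round(r["score"],2)) for r in tip_of("top",n)[:5]])
im,d=viewer.read_camera("scene"); cv2.imwrite("pics/s11.png",im[:,:,::-1])
for n in("chestnut_1","knob","knob_seat","knob_pointer"):
    print(n,[(np.round(r["at"],3).tolist(),round(r["score"],2)) for r in tip_of("scene",n)[:5]])
st("end")
```

```text
hold t=46.95 p [ 0.4696 -0.1181  0.0871] w=0.0134 F [-2.4  1.1 16.4]
chestnut_1 [([0.578, -0.101, 0.119], 0.67), ([0.677, -0.137, 0.122], 0.57), ([0.592, -0.174, 0.121], 0.52), ([0.651, -0.089, 0.122], 0.47), ([0.629, -0.136, 0.104], 0.16)]
knob [([0.593, -0.133, -0.0], 0.17)]
kitchen_timer [([0.373, 0.29, -0.001], 0.89)]
small_spoon [([0.59, -0.178, 0.124], 0.42)]
table_fork [([0.369, 0.495, -0.001], 0.9)]
chestnut_1 [([0.585, -0.172, 0.123], 0.61), ([0.629, -0.137, 0.108], 0.58), ([0.65, -0.188, 0.122], 0.55), ([0.678, -0.134, 0.121], 0.45), ([0.58, -0.097, 0.123], 0.44)]
knob [([0.471, -0.115, 0.066], 0.67)]
knob_seat [([0.471, -0.116, 0.082], 0.59)]
knob_pointer [([0.489, -0.111, 0.11], 0.66), ([0.386, 0.051, 0.002], 0.49), ([0.579, -0.101, 0.121], 0.3)]
end t=47.50 p [ 0.4696 -0.1181  0.0871] w=0.0138 F [-3.4  1.3 14.7]
```

View pics/t11.png

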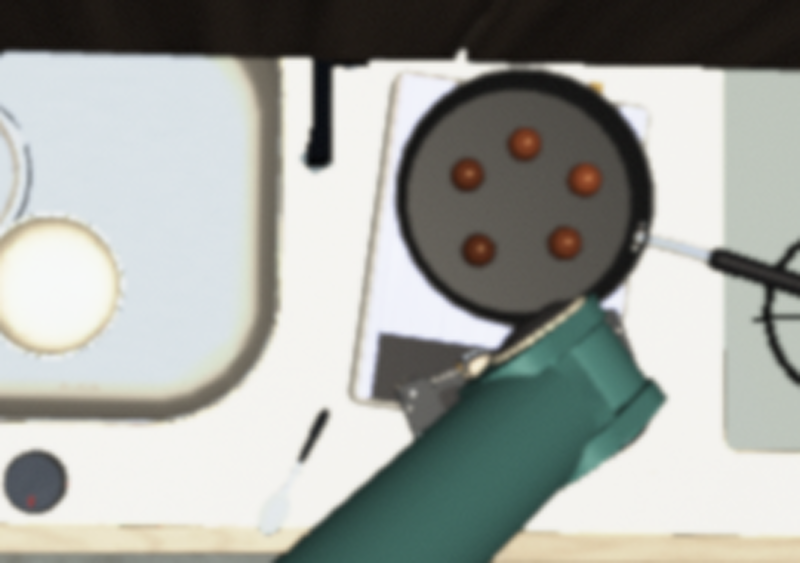

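View pics/s11.png

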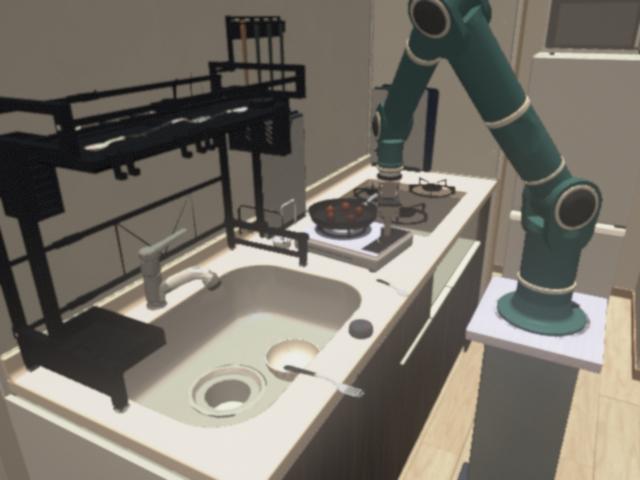

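The top view shows all five chestnuts still apart at (525,143), (585,180), (565,243), (478,250) and (467,174). The timer at (36,481) and spoon at (295,470) haven't moved. The scene view shows the gripper holding the knob down at about (387,232). I'm handing it in.

Run:
```python
from H import *
st("before"); print(workorder.finish_job())
```

```text
before t=47.50 p [ 0.4696 -0.1181  0.0871] w=0.0138 F [-3.4  1.3 14.7]
the job is handed in; nothing more can be done
None
```

The chestnuts are spread, and the knob is on the spindle and held pressed down. I handed the job in at 47.5 s with the grip kept; no verdict was reported.

**Chestnuts:** I picked the top one and the three touching ones and set them in a pentagon with the fifth, which I left where it was. The last top view shows all five single and flat on the floor. The smallest centre distance measured is about 56 mm, a gap of about 26 mm.

**Knob:** I turned it to about 0.37 rad in the world frame, the angle I read for the spindle's flat. It slid on with one sideways correction of about 1 mm.
- Spring contact began at TCP height 0.0935 m, where a fully seated knob was predicted.
- A hard stop came about 6 mm lower, at 0.0872 m, with about 15 N of push held on it.

**Disagreements and gaps:**
- **Spring force:** it read about 2–3 N below the stated 5 to 10 N, but its slope and the 6 mm of travel matched. I take this as a sensor offset.
- **Knob position:** the network put the pressed knob at (0.471, -0.115, 0.066), within its 4 mm accuracy of where it should be.
- **Sideways force:** about 3 N along x remained at the end.
- **Last chestnut look:** the network found four in the top view and four in the scene view, not the same four. Between them, and in the pictures, all five show.
- **Other things:** the timer and fork measured within 3 mm of where they started. The network missed the spoon at the end, but the picture shows it in place. The spice tin was never clearly found, and the arm did not go behind the cooker.

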